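# Load the polishing deck, latch its keeper and set the blank speed selector

## Task

Swing the keeper bar of the polishing deck open, lay every stone blank lengthwise in a lane of its own, lying flat on the lane floor (any lane, any long side down, either way round), then swing the keeper bar shut over them until it clicks home. After that turn the unmarked selector on the control box fully back, anticlockwise, to its end stop, and then forward, clockwise, by five clicks; leave it there. Do not disturb the handpiece, the cup or the rough stone.

Things in the scene. Friction and masses are not known exactly. Their poses are not given: they have to be found in the camera images.
- deck: fixed polishing deck: green plate 150 (x) by 360 (y, -190 to +170) mm, 12 mm thick, with four lanes side by side along y at 56 mm pitch. Lanes run along x, 110 mm long, 42 mm wide inside, between 14 mm thick ribs and end walls that stand 12 mm above the lane floor (tops 24 mm above bench). Rest pin, 6 mm radius, 55 mm high, at y +150. Origin on the bench under the middle of the four lanes
- lane0 (a point): middle of the floor of lane 0 (12 mm above the bench, axes as the deck's; deck y = -84 mm). A blank lies right when it rests flat on this floor, within the lane
- lane1 (a point): middle of the floor of lane 1 (12 mm above the bench, axes as the deck's; deck y = -28 mm). A blank lies right when it rests flat on this floor, within the lane
- lane2 (a point): middle of the floor of lane 2 (12 mm above the bench, axes as the deck's; deck y = 28 mm). A blank lies right when it rests flat on this floor, within the lane
- lane3 (a point): middle of the floor of lane 3 (12 mm above the bench, axes as the deck's; deck y = 84 mm). A blank lies right when it rests flat on this floor, within the lane
- keeper (a joint): steel keeper bar 16 wide, 10 thick, 325 mm long, underside 58 mm above bench (8 mm over a blank). 0 = shut on its stop, along deck +y from its hinge, over all lane middles; grows clockwise seen from above, towards deck +x, to 1.35 fully open. Starts shut. A detent (1 to 2 N at the handle, passed near 0.25 rad) snaps it home; else it stays where left. From 1.0 rad on all lanes are clear
- keeper_handle (a point): on the axis of the keeper's upright round black handle (16 mm diameter, 38 mm high, from 68 to 106 mm above the bench), 150 mm from the hinge axis; this point is 87 mm above the bench, 19 mm under the handle's top
- keeper_hinge (a point): on the keeper's upright hinge axis, 87 mm above the bench (deck x 0, y -150 mm). The hinge post has 12 mm radius and ends 69 mm above the bench
- control: fixed control box, green, 120 mm (x) by 110 mm (y), 42 mm high; the selector stands in the middle of its top. Origin: centre of its underside
- selector (a joint): blank step selector, upright axis in the box's middle: 0 = on its anticlockwise end stop (seen from above), grows clockwise, 3.665 = other stop. Eight spring detents 30 degrees (0.524 rad) apart, the first on the end stop at 0; five clicks from the stop is 2.618. About 0.1 to 0.15 N m turns it over a click; let go, it settles in the nearest detent
- selector_grip (a point): on the selector's axis, 75 mm above bench, the height to grip. Black, unmarked: round skirt of 24 mm radius (top 51 mm above bench) under an upright grip bar 46 mm long, 14 mm thick, top 89 mm above bench. At joint 0 the bar lies along the box's x; it turns clockwise with the joint. The point's axes turn with it, x along the bar
- blank0: rough-sawn green stone seal blank lying on its side, 86 mm long (its x), 30 mm wide (y), 38 mm high (z), about 0.26 kg; plain square ends. Origin: middle of the 86 x 30 x 38 mm block (19 mm above the bench at the start). Not every start has all four blanks
- blank1: rough-sawn green stone seal blank lying on its side, 86 mm long (its x), 30 mm wide (y), 38 mm high (z), about 0.26 kg; its +x end stepped down to a 22 mm wide, 28 mm high, 16 mm long stub. Origin: middle of the 86 x 30 x 38 mm block (19 mm above the bench at the start). Not every start has all four blanks
- blank2: rough-sawn green stone seal blank lying on its side, 86 mm long (its x), 30 mm wide (y), 38 mm high (z), about 0.26 kg; its last 22 mm at +x is a round stub of 29 mm diameter. Origin: middle of the 86 x 30 x 38 mm block (19 mm above the bench at the start). Not every start has all four blanks
- blank3: rough-sawn green stone seal blank lying on its side, 86 mm long (its x), 30 mm wide (y), 38 mm high (z), about 0.26 kg; both ends stepped down, 14 mm long, to 24 mm wide and 30 mm high. Origin: middle of the 86 x 30 x 38 mm block (19 mm above the bench at the start). Not every start has all four blanks
- handpiece: bystander: blue carving handpiece on two rubber feet, 180 mm long with its bit, 36 mm high, loose. Origin at its underside
- cup: bystander: white cup, 72 mm diameter, 75 mm high, loose. Origin at its underside
- rough: bystander: rough carved green stone, 116 mm wide, 78 mm high, loose. Origin at its underside

How it is judged:
On the way, in this order (a step that is already met when the one before it is completed fails the run):
1. the keeper bar is swung open (0.9 rad or more) (value of joint keeper above 0.9 rad), for 0.2 s.
2. every blank lies flat in a lane (((x of blank0 in the frame of lane0 between -0.02 and 0.02 m and y of blank0 in the frame of lane0 between -0.014 and 0.014 m and z of blank0 in the frame of lane0 between 0.011 and 0.0235 m) or (x of blank0 in the frame of lane1 between -0.02 and 0.02 m and y of blank0 in the frame of lane1 between -0.014 and 0.014 m and z of blank0 in the frame of lane1 between 0.011 and 0.0235 m) or (x of blank0 in the frame of lane2 between -0.02 and 0.02 m and y of blank0 in the frame of lane2 between -0.014 and 0.014 m and z of blank0 in the frame of lane2 between 0.011 and 0.0235 m) or (x of blank0 in the frame of lane3 between -0.02 and 0.02 m and y of blank0 in the frame of lane3 between -0.014 and 0.014 m and z of blank0 in the frame of lane3 between 0.011 and 0.0235 m)) and (angle between blank0's own y axis and vertical below 0.12 rad or angle between blank0's own y axis and vertical above 3.02 rad or angle between blank0's own z axis and vertical below 0.12 rad or angle between blank0's own z axis and vertical above 3.02 rad) and ((x of blank1 in the frame of lane0 between -0.02 and 0.02 m and y of blank1 in the frame of lane0 between -0.014 and 0.014 m and z of blank1 in the frame of lane0 between 0.011 and 0.0235 m) or (x of blank1 in the frame of lane1 between -0.02 and 0.02 m and y of blank1 in the frame of lane1 between -0.014 and 0.014 m and z of blank1 in the frame of lane1 between 0.011 and 0.0235 m) or (x of blank1 in the frame of lane2 between -0.02 and 0.02 m and y of blank1 in the frame of lane2 between -0.014 and 0.014 m and z of blank1 in the frame of lane2 between 0.011 and 0.0235 m) or (x of blank1 in the frame of lane3 between -0.02 and 0.02 m and y of blank1 in the frame of lane3 between -0.014 and 0.014 m and z of blank1 in the frame of lane3 between 0.011 and 0.0235 m)) and (angle between blank1's own y axis and vertical below 0.12 rad or angle between blank1's own y axis and vertical above 3.02 rad or angle between blank1's own z axis and vertical below 0.12 rad or angle between blank1's own z axis and vertical above 3.02 rad) and ((x of blank2 in the frame of lane0 between -0.02 and 0.02 m and y of blank2 in the frame of lane0 between -0.014 and 0.014 m and z of blank2 in the frame of lane0 between 0.011 and 0.0235 m) or (x of blank2 in the frame of lane1 between -0.02 and 0.02 m and y of blank2 in the frame of lane1 between -0.014 and 0.014 m and z of blank2 in the frame of lane1 between 0.011 and 0.0235 m) or (x of blank2 in the frame of lane2 between -0.02 and 0.02 m and y of blank2 in the frame of lane2 between -0.014 and 0.014 m and z of blank2 in the frame of lane2 between 0.011 and 0.0235 m) or (x of blank2 in the frame of lane3 between -0.02 and 0.02 m and y of blank2 in the frame of lane3 between -0.014 and 0.014 m and z of blank2 in the frame of lane3 between 0.011 and 0.0235 m)) and (angle between blank2's own y axis and vertical below 0.12 rad or angle between blank2's own y axis and vertical above 3.02 rad or angle between blank2's own z axis and vertical below 0.12 rad or angle between blank2's own z axis and vertical above 3.02 rad) and ((x of blank3 in the frame of lane0 between -0.02 and 0.02 m and y of blank3 in the frame of lane0 between -0.014 and 0.014 m and z of blank3 in the frame of lane0 between 0.011 and 0.0235 m) or (x of blank3 in the frame of lane1 between -0.02 and 0.02 m and y of blank3 in the frame of lane1 between -0.014 and 0.014 m and z of blank3 in the frame of lane1 between 0.011 and 0.0235 m) or (x of blank3 in the frame of lane2 between -0.02 and 0.02 m and y of blank3 in the frame of lane2 between -0.014 and 0.014 m and z of blank3 in the frame of lane2 between 0.011 and 0.0235 m) or (x of blank3 in the frame of lane3 between -0.02 and 0.02 m and y of blank3 in the frame of lane3 between -0.014 and 0.014 m and z of blank3 in the frame of lane3 between 0.011 and 0.0235 m)) and (angle between blank3's own y axis and vertical below 0.12 rad or angle between blank3's own y axis and vertical above 3.02 rad or angle between blank3's own z axis and vertical below 0.12 rad or angle between blank3's own z axis and vertical above 3.02 rad)), for 0.2 s.
3. the keeper bar is shut in its detent (value of joint keeper below 0.08 rad), for 0.2 s.
4. the selector is back on its end stop (value of joint selector below 0.15 rad), for 0.2 s.
5. the selector stands on the fifth click (value of joint selector between 2.468 and 2.768 rad), for 0.2 s.
At the end, for the whole second after the job is handed in: every blank present rests flat in a lane (middle 11 to 23.5 mm above its floor, within 20 mm along and 14 mm across of its middle, a long side down within 0.12 rad), the keeper is shut (under 0.08 rad), the selector rests within 0.15 rad of the fifth click (2.618 rad) (all of step 2 and all of step 5 and linear speed of each of blank0, blank1, blank2, blank3 below 0.02 m/s and value of joint keeper below 0.08 rad and velocity of joint selector between -0.05 and 0.05 rad/s); the robot touches nothing.
It fails at once if the handpiece is disturbed (moved over 30 mm or tipped) (distance of handpiece from where it was at the start of the episode above 0.03 m or angle between handpiece's own z axis and vertical above 0.5 rad).
It fails at once if the cup is disturbed (moved over 30 mm or tipped) (distance of cup from where it was at the start of the episode above 0.03 m or angle between cup's own z axis and vertical above 0.5 rad).
It fails at once if the rough is disturbed (moved over 30 mm or tipped) (distance of rough from where it was at the start of the episode above 0.03 m or angle between rough's own z axis and vertical above 0.5 rad).
Of blank0, blank1, blank2, blank3 only 2 to 4 are there at a start; the rules pass over those that are not, and their reading is None.
At some moment in a run one of blank0, blank1, blank2, blank3 may be knocked a few centimetres aside while the robot is not near it.
Once in a run the grip may slacken for a moment while it holds something.
It also fails if it takes over 210 s, if anything falls off the work surface, if the arm or the gripper's body presses on something with over 40 N, if the wrist force passes 120 N, or if a joint passes its speed limit or range.

## Robot

A 6-joint arm with a two-finger parallel gripper is mounted at the origin on the work surface. World frame = base frame: x ahead of the robot, y to its left, z up, the work surface at z = 0. Lengths are in m, angles in rad, forces in N, time in s.
With the tool pointing down it reaches from about 0.425 to 1.125 m from the base axis. Payload 14.9 kg.
Tool frame: the origin (TCP) lies between the finger pads; the fingertips stand 17 mm ahead of it and the grasp point (between the pads) lies 2 mm behind it; z points along the fingers, y is the direction in which the jaws open and shut (so a half turn about z gives the same grasp; the last joint's range is limited). The gripper opens to 91 mm and grips with 3 to 60 N. Pads are 32 mm wide; open, the fingers measure 118 mm over their backs; the gripper's body (76 mm by 178 mm) begins 60 mm behind the grasp point.
Start: joints at [-1.26, 0.379, 1.734, -0, 1.028, -0.033], TCP at [0.236, -0.659, 0.231] pointing down, gripper open.
Joint ranges: [-2.77, 2.77], [-0.74, 2.19], [0, 2.66], [-1.06, 4.2], [0.31, 2.87], [-3.08, 3.08]. Speed limits (rad/s): [1.89, 1.89, 2.39, 3.14, 3.14, 3.14].

## Interface

Orientations are given as a unit quaternion [x, y, z, w].
In Python, from workcell import sense, camera, job_done gives the robot as it stands. The module is installed in compiled form; this text tells all that it offers.
- The arm moves only by the shell command python3 -m handwheel 'ROWS' [OPENING] [FORCE]. ROWS is JSON, one flat list of numbers, 4 for each row, row after row: the shift along the tool's x, y, z in m, then the turn about the tool's z in rad. A call has 1 to 20 rows; each row shifts and turns the pose as measured when the row begins, along the tool's axes as they then stand; what a row does not reach is not made up. A row lasts 1/12 s, in which the tool goes at most 41.7 mm and 7.16 degrees, less where a joint would pass 70% of its speed; a pose out of reach is approached as far as the arm can. A call is refused whole if a number of a shift passes 0.0417 or a number of a turn 0.125, either way. A call with a gripper value outside its range is refused whole. OPENING is the opening, from 0 (shut) to 1 (fully open), set as the call begins (- or left out, the last holds). The fingers move at their own pace and stop on an object; FORCE is the grip in N (left out, the last holds). Time passes only in rows, so rows that do not move let the fingers close. It gives the time, the measured TCP pose, the force and the opening at its end, in the units of the state.
- sense(): the state, without advancing time (a new reading comes with each control period).
- camera(name): name is "scene" or "top"; returns a dict with "pixels" (420x560x3 uint8, red, green, blue), "camera_matrix" (3x3 intrinsics, pixels), "extrinsics" (4x4, takes a point from world to camera coordinates). Camera axes: x right, y down, z forward; pixel columns grow to the right and rows downward; lengths in m; the calibration is good to about 2 mm. A picture is of the moment at which its call begins. There is no depth.
- job_done(): hands the job in, once; it reports no verdict.
The state is a dict: "time": time; "joint_pos": joint angles; "joint_velocities": joint speeds; "effort": joint torques, N m; "tool_pos": TCP position; "tcp_rot": TCP orientation; "force": force on the tool from outside, world axes, zero at the start; "ft_torque": the same for the moment, N m; "grip_width": opening from 0.0 (shut) to 1.0 (fully open).
Only numpy, scipy, OpenCV 4.12 (cv2) and the standard library are available. Lean on these libraries where they do the work, as an engineer would, in place of code of your own. Each camera call takes 0.05 s, during which the arm holds its last target. There are 200 camera calls.

## Working session

There is one attempt and no reset: what is moved stays moved. The work goes in short steps, Python scripts to look and compute and a shell command to move; the robot and the scene stay as the last step left them, time stands still between calls to the robot, and variables do not carry over. Pictures are saved under pics/ and viewed, about 12 in all and at most 16, crops included, and the job is handed in when it is done.

```bash
mkdir -p pics
cat > h.py <<'E'
import numpy as np, cv2
from workcell import sense, camera, job_done
from scipy.spatial.transform import Rotation as R
def shot(n,f):
    c=camera(n); im=cv2.cvtColor(c["pixels"],cv2.COLOR_RGB2BGR); cv2.imwrite(f"pics/{f}.png",im)
    np.savez(f"pics/{f}.npz",K=c["camera_matrix"],E=c["extrinsics"]); return im
def ray(f,u,v,z):
    d=np.load(f"pics/{f}.npz");K,E=d["K"],d["E"]; r=E[:3,:3].T@np.linalg.solve(K,[u,v,1.]); o=-E[:3,:3].T@E[:3,3]
    return o+r*(z-o[2])/r[2]
def proj(f,p):
    d=np.load(f"pics/{f}.npz"); q=d["K"]@(d["E"][:3,:3]@np.array(p)+d["E"][:3,3]); return q[:2]/q[2]
def to(x,y,z=None,yaw=None):
    """print shift in tool axes to reach; yaw = wanted direction of tool x in world"""
    s=sense(); r=R.from_quat(s["tcp_rot"]).as_matrix(); p=np.array(s["tool_pos"]); z=p[2] if z is None else z
    d=r.T@(np.array([x,y,z])-p); cy=np.arctan2(r[1,0],r[0,0])
    out="pos %s yaw %.3f tool-shift %s"%(p.round(4),cy,d.round(4))
    if yaw is not None:
        t=(cy-yaw+np.pi/2)%np.pi-np.pi/2; out+=" turn about tool z %.3f"%t
    print(out,"t",s["time"],"F",np.round(s["force"],1),"g",s["grip_width"],"j6",round(s["joint_pos"][5],2))
E
python3 - <<'E'
from h import *
for n in("scene","top"):
    shot(n,n+"0"); d=np.load(f"pics/{n}0.npz"); print(d["K"].round(1).tolist(),(-d["E"][:3,:3].T@d["E"][:3,3]).round(3))
to(.236,-.659)
print(R.from_quat(sense()["tcp_rot"]).as_matrix().round(3))
E
```

```text
[[396.7, 0.0, 286.3], [0.0, 396.7, 216.4], [0.0, 0.0, 1.0]] [1.404 0.363 0.833]
[[513.7, 0.0, 278.1], [0.0, 513.7, 212.9], [0.0, 0.0, 1.0]] [0.421 0.074 1.496]
pos [ 0.2359 -0.6587  0.2304] yaw 0.344 tool-shift [ 0.      0.0003 -0.    ] t 0.1 F [-0.6 -0.3  0.5] g 0.9965353480720319 j6 -0.03
[[ 0.941  0.337 -0.   ]
 [ 0.337 -0.941  0.001]
 [ 0.    -0.001 -1.   ]]
```

View pics/top0.png

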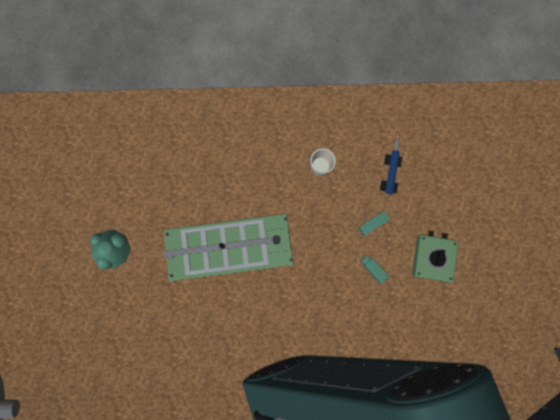

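View pics/scene0.png

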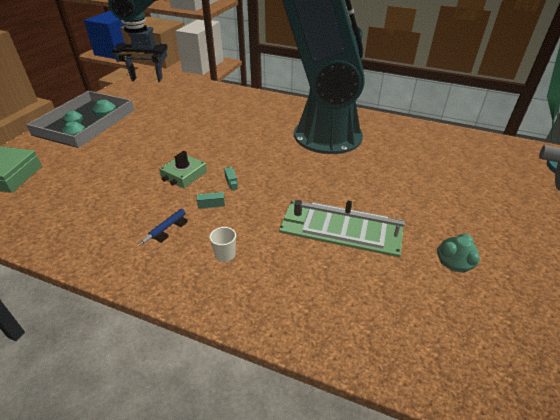

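The top view shows the deck around (228,248) with the hinge at (276,240) and the handle at (222,246). There are two blanks, at (374,223) and (375,269). The control box is at (436,258), the handpiece at (391,172), the cup at (322,161) and the rough stone at (109,250). The scene view also shows only two blanks, at (211,200) and (231,178).

Run:
```python
from h import *
im=cv2.imread("pics/top0.png"); hsv=cv2.cvtColor(im,cv2.COLOR_BGR2HSV)
m=cv2.inRange(hsv,(35,60,40),(95,255,255)); m[330:]=0
def rect(c,z):
    b=cv2.boxPoints(cv2.minAreaRect(c)); P=np.array([ray("top0",u,v,z)[:2] for u,v in b]); 
    e=P[1]-P[0],P[2]-P[1]; L=[np.linalg.norm(a) for a in e]; i=int(np.argmax(L)); 
    return P.mean(0).round(4),np.round(L,4),"ang %.3f"%np.arctan2(e[i][1],e[i][0])
for c in cv2.findContours(m,cv2.RETR_EXTERNAL,cv2.CHAIN_APPROX_NONE)[0]:
    a=cv2.contourArea(c)
    if a<100: continue
    x,y,w,h=cv2.boundingRect(c); z=.012 if w>100 else .038 if a<900 else .042
    print((x,y,w,h),a,*rect(c,z), "hsv",hsv[y+h//2,x+w//2])
print("handle",ray("top0",222,246,.106),"hingepost",ray("top0",276,240,.069))
for n,s,b in(("top0",4,(350,195,470,295)),("top0",4,(160,205,300,290))):
    x0,y0,x1,y1=b; cv2.imwrite("pics/crop%d.png"%x0,cv2.resize(im[y0:y1,x0:x1],None,fx=5,fy=5,interpolation=cv2.INTER_CUBIC))
```

```text
(362, 256, 26, 27) 278.0 [ 0.4393 -0.2075] [0.0303 0.0848] ang -2.392 hsv [ 80  91 126]
(167, 256, 49, 25) 312.0 [0.4597 0.3099] [0.1317 0.066 ] ang -1.469 hsv [ 60  62 131]
(190, 254, 13, 16) 144.5 [0.4734 0.2949] [0.0322 0.0413] ang -3.026 hsv [ 61  63 134]
(209, 251, 13, 16) 147.0 [0.4789 0.2391] [0.034  0.0413] ang -3.031 hsv [ 60  61 134]
(229, 249, 13, 16) 145.0 [0.4845 0.1839] [0.0331 0.0421] ang -3.049 hsv [ 60  61 134]
(248, 246, 14, 16) 143.5 [0.4907 0.1287] [0.0327 0.0407] ang -3.040 hsv [ 60  60 135]
(412, 235, 46, 47) 1599.0 [ 0.4636 -0.3805] [0.1229 0.1178] ang -0.189 hsv [60 10 25]
(188, 233, 13, 14) 118.0 [0.5348 0.301 ] [0.0324 0.0355] ang -3.008 hsv [ 61  63 133]
(207, 231, 13, 13) 120.5 [0.5401 0.2456] [0.0327 0.0347] ang -3.031 hsv [ 61  63 134]
(91, 231, 39, 38) 1062.0 [0.5135 0.5353] [0.1057 0.1027] ang -1.472 hsv [ 80  91 112]
(227, 228, 12, 14) 117.5 [0.5461 0.1904] [0.0313 0.0371] ang 3.124 hsv [ 62  65 134]
(164, 228, 18, 22) 275.0 [0.5393 0.3607] [0.0483 0.0597] ang 3.138 hsv [ 61  63 133]
(246, 226, 13, 13) 117.5 [0.5519 0.1356] [0.0322 0.0352] ang -3.022 hsv [ 61  63 134]
(247, 214, 46, 57) 931.5 [0.5224 0.0937] [0.1311 0.1468] ang -3.047 hsv [ 81  15 120]
(359, 212, 30, 23) 256.0 [ 0.5681 -0.2129] [0.0878 0.0272] ang -1.030 hsv [ 79  92 125]
handle [0.50983856 0.213816   0.106     ] hingepost [0.5248785  0.06729385 0.069     ]
```

View pics/crop350.png

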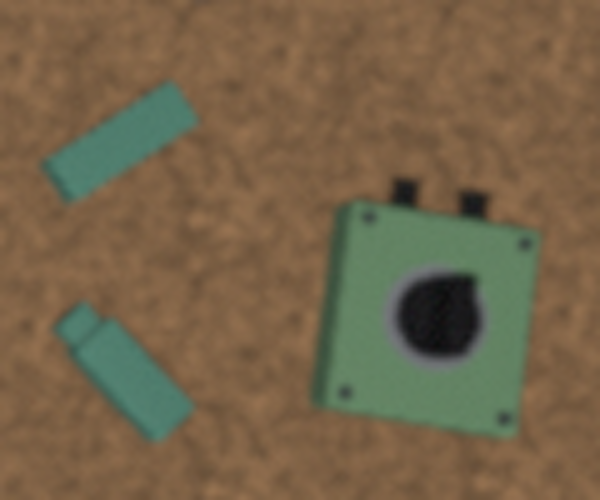

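View pics/crop160.png

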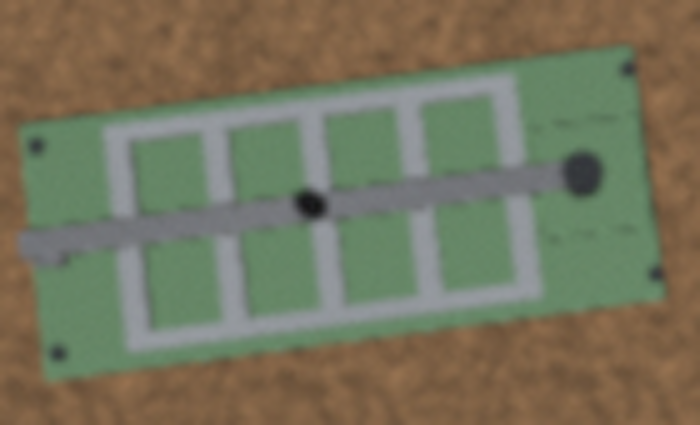

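```bash
cat >> h.py <<'E'
def deckfit():
    px=np.array([[20,126],[633,45],[664,298],[45,380]])/5+[160,205]-.4
    W=np.array([ray("top0",u,v,.012)[:2] for u,v in px]); D=np.array([[.075,.17],[.075,-.19],[-.075,-.19],[-.075,.17]])
    a=W-W.mean(0); b=D-D.mean(0); th=np.arctan2((b[:,0]*a[:,1]-b[:,1]*a[:,0]).sum(),(a*b).sum())
    c,s=np.cos(th),np.sin(th); M=np.array([[c,-s],[s,c]]); o=W.mean(0)-M@D.mean(0); return o,M,th,W-(o+D@M.T)
def deck(x,y):
    o,M,_,_=deckfit(); return o+M@np.array([x,y])
E
python3 - <<'E'
from h import *
o,M,th,res=deckfit(); print(o,th,(res*1000).round(1).tolist())
for y in(-.084,-.028,.028,.084): print("lane",deck(0,y).round(4))
print("hinge",deck(0,-.15),"handle",deck(0,0))
# control: corners of top from crop (x5 from 350,195)
px=np.array([[352,198],[541,232],[517,438],[322,408]])/5+[350,195]-.4
W=np.array([ray("top0",u,v,.042)[:2] for u,v in px]); print("control",W.mean(0),[np.linalg.norm(W[i]-W[i-1]).round(3) for i in range(4)],W.round(4).tolist())
to(*deck(0,0),.30)
im=cv2.imread("pics/scene0.png")[145:195,150:215]; cv2.imwrite("pics/sel0.png",cv2.resize(im,None,fx=9,fy=9,interpolation=cv2.INTER_CUBIC))
E
```

```text
[0.51183874 0.21635251] 0.10359744631847508 [[-1.6, -1.7], [-0.9, 0.2], [1.2, 2.1], [1.3, -0.6]]
lane [0.5205 0.1328]
lane [0.5147 0.1885]
lane [0.5089 0.2442]
lane [0.5032 0.2999]
hinge [0.52735058 0.06715672] handle [0.51183874 0.21635251]
control [ 0.46303006 -0.38423555] [np.float64(0.12), np.float64(0.109), np.float64(0.117), np.float64(0.111)] [[0.5325, -0.3426], [0.5103, -0.4489], [0.3949, -0.4271], [0.4145, -0.3183]]
pos [ 0.2359 -0.6587  0.2304] yaw 0.344 tool-shift [ 0.5548 -0.7309 -0.0689] t 0.1 F [-0.6 -0.3  0.5] g 0.9965353480720319 j6 -0.03
```

View pics/sel0.png

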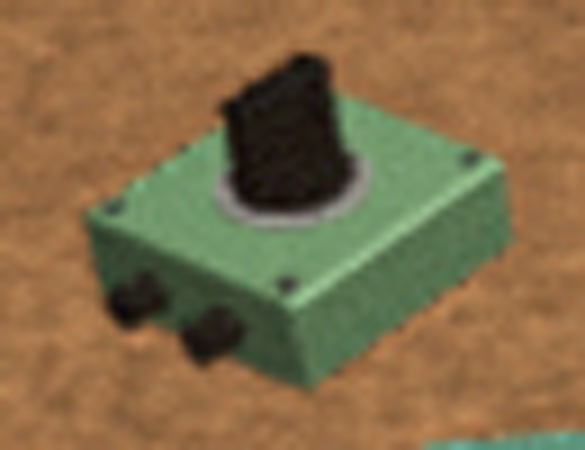

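```bash
python3 -m handwheel '[0.03,0.01,0.0,0, 0.03,0.01,0,0, 0.024,-0.033,-0.002,0, 0.024,-0.033,-0.002,0, 0.024,-0.033,-0.002,0, 0.024,-0.033,-0.002,0, 0.024,-0.033,-0.002,0, 0.024,-0.033,-0.002,0, 0.024,-0.033,-0.002,0, 0.024,-0.033,-0.002,0, 0.024,-0.033,-0.002,0, 0.024,-0.033,-0.002,0, 0.024,-0.033,-0.002,0, 0.024,-0.033,-0.002,0, 0.024,-0.033,-0.002,0, 0.024,-0.033,-0.002,0, 0.024,-0.033,-0.002,0, 0.024,-0.033,-0.002,0, 0.024,-0.033,-0.002,0, 0.024,-0.033,-0.002,0]' 0.5 10
python3 -c "
from h import *
to(*deck(0,0),.2,1.674)
for p in((235,105),(315,65)): print(ray('scene0',150+p[0]/9,145+p[1]/9,.089))
"
```

```text
time: 1.77
tool_pos: [0.5064, 0.0594, 0.2639]
tcp_rot: [0.986, 0.166, -0.001, -0.003]
force: [0.8, -1.4, 0.8]
grip_width: 0.499
pos [0.5064 0.0594 0.2639] yaw 0.334 tool-shift [ 0.0566 -0.1461  0.0647] turn about tool z -1.340 t 1.7667 F [ 0.8 -1.4  0.8] g 0.4989635987161444 j6 1.3
[ 0.48523802 -0.3901921   0.089     ]
[ 0.45010293 -0.37774731  0.089     ]
```

```bash
python3 -m handwheel '[0.014,-0.037,0,0, 0.014,-0.037,0,0, 0.014,-0.037,0,0, 0.014,-0.037,0,0, 0,0,0,-0.122, 0,0,0,-0.122, 0,0,0,-0.122, 0,0,0,-0.122, 0,0,0,-0.122, 0,0,0,-0.122, 0,0,0,-0.122, 0,0,0,-0.122, 0,0,0,-0.122, 0,0,0,-0.122, 0,0,0,-0.122, 0,0,0,0]'
python3 -c "
from h import *
to(*deck(0,0),.09,1.674)
shot('top','top1'); im=shot('scene','scene1')
cv2.imwrite('pics/sc1.png',cv2.resize(im[100:300,150:430],None,fx=2.8,fy=2.8))"
```

```text
time: 3.1
tool_pos: [0.5075, 0.2348, 0.2617]
tcp_rot: [0.656, 0.755, -0.001, -0.004]
force: [-0.5, -0.1, 0.0]
grip_width: 0.502
pos [0.5075 0.2348 0.2617] yaw 1.712 tool-shift [-0.0197  0.0028  0.1716] turn about tool z 0.038 t 3.1 F [-0.5 -0.1  0. ] g 0.5018631449020028 j6 0.24
```

View pics/sc1.png

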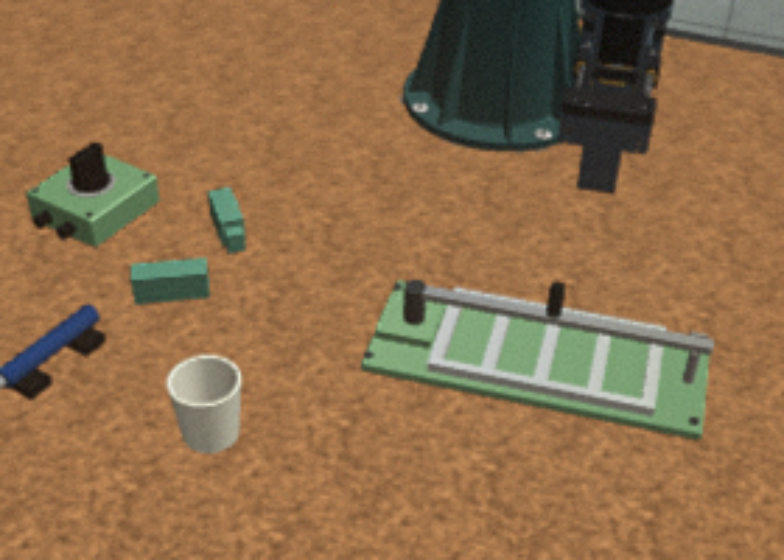

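The scene crop shows the handle at crop (556,300), the bar still shut, two blanks, and the gripper above the deck. I check the handle against this view, then shift over it.

```bash
python3 -m handwheel '[-0.0197,0.0028,0.03,0.038, 0,0,0,0, 0,0,0,0]'
python3 -c "
from h import *
print('handle via scene',ray('scene1',150+556/2.8,100+300/2.8,.087),'deckfit',deck(0,0)); to(*deck(0,0),.09,1.674)"
```

```text
time: 3.45
tool_pos: [0.5135, 0.2158, 0.2318]
tcp_rot: [0.678, 0.735, 0.0, -0.004]
force: [0.7, 0.1, 0.8]
grip_width: 0.502
handle via scene [0.5145876  0.21622997 0.087     ] deckfit [0.51183874 0.21635251]
pos [0.5135 0.2158 0.2318] yaw 1.650 tool-shift [-1.000e-04 -9.000e-04  1.418e-01] turn about tool z -0.024 t 3.45 F [0.7 0.1 0.8] g 0.5016040567589565 j6 0.27
```

```bash
python3 -m handwheel '[0,0,0.035,0, 0,0,0.035,0, 0,0,0.035,0, 0,0,0.034,0, 0,0,0,0]'
python3 -m handwheel '[0,0,0,0, 0,0,0,0, 0,0,0,0, 0,0,0,0, 0,0,0,0, 0,0,0,0]' 0 5
```

```text
time: 3.87
tool_pos: [0.5167, 0.2193, 0.0939]
tcp_rot: [0.683, 0.731, 0.004, -0.002]
force: [-2.5, -0.7, -1.2]
grip_width: 0.499
time: 4.37
tool_pos: [0.5191, 0.2213, 0.1015]
tcp_rot: [0.684, 0.73, 0.007, -0.001]
force: [-1.2, -0.6, -7.5]
grip_width: 0.172
```

```bash
python3 -m handwheel '[-0.001,0.018,0.002,0.12, -0.001,0.018,0.002,0.12, -0.001,0.018,0.002,0.12, -0.001,0.018,0.002,0.12]'; python3 -c "
from h import *
p=sense()['tool_pos']; d=np.array(p[:2])-deck(0,-.15); print('q',np.pi/2+deckfit()[2]-np.arctan2(d[1],d[0]),'r',np.hypot(*d)); to(*deck(0,0))"
```

```text
time: 4.7
tool_pos: [0.5915, 0.2098, 0.099]
tcp_rot: [0.841, 0.541, 0.008, -0.001]
force: [-2.4, -3.3, 5.0]
grip_width: 0.173
q 0.5261762024761545 r 0.15636448170430647
pos [0.5915 0.2098 0.099 ] yaw 1.144 tool-shift [-0.027  -0.0752 -0.0009] t 4.7 F [-2.4 -3.3  5. ] g 0.17294512917402818 j6 0.72
```

```bash
python3 -m handwheel '[-0.001,0.018,0,0.12, -0.001,0.018,0,0.12, -0.001,0.018,0,0.12, -0.001,0.018,0,0.12, -0.002,0.018,0,0.12, 0,0.009,0,0.05]'; python3 -c "
from h import *
p=sense()['tool_pos']; d=np.array(p[:2])-deck(0,-.15); print('q',np.pi/2+deckfit()[2]-np.arctan2(d[1],d[0]),'r',np.hypot(*d)); to(*deck(0,0))"
```

```text
time: 5.2
tool_pos: [0.6674, 0.1395, 0.1014]
tcp_rot: [0.974, 0.228, 0.01, -0.004]
force: [-2.0, 0.3, -6.4]
grip_width: 0.171
q 1.1974049259256654 r 0.15761357539604662
pos [0.6674 0.1395 0.1014] yaw 0.460 tool-shift [-0.1053 -0.1379 -0.0017] t 5.2 F [-2.   0.3 -6.4] g 0.17090739233320196 j6 1.27
```

```bash
python3 -m handwheel '[0,0,0,0, 0,0,0,0, 0,0,0,0, 0,0,0,0, 0,0,-0.02,0, 0,0,-0.04,0, 0,0,-0.04,0, 0,0,-0.03,0]' 0.5; python3 -c "
from h import *
to(.568,-.213,.23,2.11)
im=shot('top','top2');shot('scene','scene2')
cv2.imwrite('pics/t2.png',cv2.resize(im[120:300,160:470],None,fx=2.5,fy=2.5))"
```

```text
time: 5.87
tool_pos: [0.6613, 0.1391, 0.231]
tcp_rot: [0.973, 0.232, 0.005, -0.004]
force: [0.5, 0.6, 0.7]
grip_width: 0.499
pos [0.6613 0.1391 0.231 ] yaw 0.469 tool-shift [-0.2423  0.2719 -0.0037] turn about tool z 1.500 t 5.8667 F [0.5 0.6 0.7] g 0.49870776944004347 j6 1.27
```

View pics/t2.png

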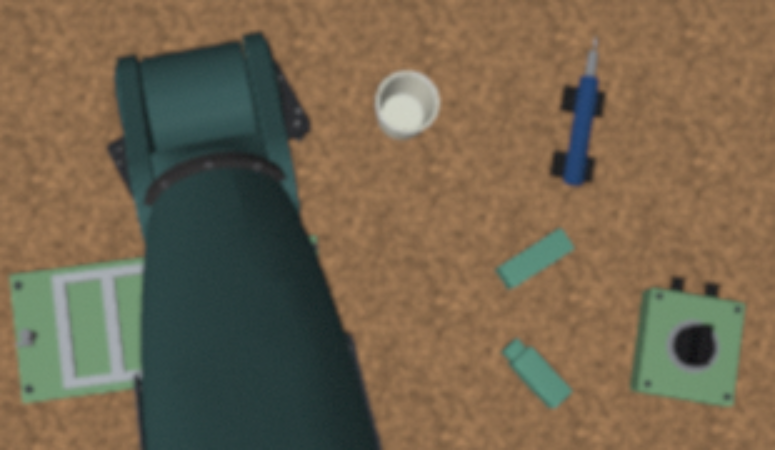

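Lanes clear and the keeper is open. The blanks at crop (535,258) and (540,372) have not moved. The first target is the plain blank.

```bash
python3 -m handwheel '[-0.0242,0.0272,0,0, -0.0242,0.0272,0,0, -0.0242,0.0272,0,0, -0.0242,0.0272,0,0, -0.0242,0.0272,0,0, -0.0242,0.0272,0,0, -0.0242,0.0272,0,0, -0.0242,0.0272,0,0, -0.0242,0.0272,0,0, 0,0,0,-0.12, 0,0,0,-0.12, 0,0,0,-0.12, 0,0,0,-0.12, 0,0,0,-0.12, 0,0,0,-0.12, 0,0,0,-0.12, 0,0,0,-0.12, 0,0,0,-0.12, 0,0,0,-0.12, 0,0,0,-0.12]' 0.65
python3 -m handwheel '[0,0,0.03,-0.12, 0,0,0.03,-0.12, 0,0,0.03,0, 0,0,0,0]'
python3 -c "
from h import *
px=np.array([[45,165],[170,82],[200,118],[70,200]])/5+[350,195]-.4
print(np.array([ray('top0',u,v,.038) for u,v in px]).round(4).tolist())
to(.568,-.213,.036,2.11)"
```

```text
time: 7.63
tool_pos: [0.5736, -0.1797, 0.2205]
tcp_rot: [0.596, 0.803, 0.011, 0.001]
force: [-0.3, -0.5, -0.4]
grip_width: 0.648
time: 7.97
tool_pos: [0.5758, -0.1761, 0.1281]
tcp_rot: [0.486, 0.874, 0.011, 0.004]
force: [-1.6, 1.3, -1.2]
grip_width: 0.648
[[0.5563, -0.1694, 0.038], [0.6021, -0.2433, 0.038], [0.5809, -0.2594, 0.038], [0.5359, -0.1827, 0.038]]
pos [ 0.5758 -0.1761  0.1281] yaw 2.126 tool-shift [-0.0275 -0.0282  0.0914] turn about tool z 0.016 t 7.9667 F [-1.6  1.3 -1.2] g 0.6483190738933016 j6 -0.92
```

```bash
python3 -m handwheel '[-0.013,-0.014,0.01,0.016, -0.013,-0.014,0.01,0, 0,0,0,0, 0,0,0,0]'
python3 -c "
from h import *
to(.569,-.215,.036,2.11)"
```

```text
time: 8.3
tool_pos: [0.5655, -0.2113, 0.1077]
tcp_rot: [0.492, 0.87, 0.011, 0.003]
force: [0.3, -0.4, 0.8]
grip_width: 0.653
pos [ 0.5655 -0.2113  0.1077] yaw 2.112 tool-shift [-0.0054 -0.0005  0.0717] turn about tool z 0.002 t 8.3 F [ 0.3 -0.4  0.8] g 0.6534158262933596 j6 -0.97
```

```bash
python3 -m handwheel '[-0.003,0,0.025,0, -0.002,0,0.025,0, 0,0,0.02,0, 0,0,0,0]'
python3 -m handwheel '[0,0,0,0, 0,0,0,0, 0,0,0,0, 0,0,0,0, 0,0,0,0, 0,0,0,0]' 0 40
```

```text
time: 8.63
tool_pos: [0.5735, -0.2136, 0.0421]
tcp_rot: [0.492, 0.871, 0.011, 0.007]
force: [-1.2, 0.2, 0.3]
grip_width: 0.649
time: 9.13
tool_pos: [0.5763, -0.2129, 0.049]
tcp_rot: [0.491, 0.871, 0.012, 0.009]
force: [-0.5, -0.2, -2.9]
grip_width: 0.325
```

```bash
python3 -m handwheel '[0,0,0.008,0, 0,0,0.004,0, 0,0,0.001,0, 0,0,0.001,0]' 0.6
python3 -m handwheel '[0.0,0,0.005,0, 0,0,0.002,0]'; python3 -c "
from h import *
to(.569,-.215,.036,2.11)"
```

```text
time: 9.47
tool_pos: [0.5775, -0.2131, 0.0348]
tcp_rot: [0.491, 0.871, 0.012, 0.011]
force: [0.4, 0.0, -0.4]
grip_width: 0.582
time: 9.63
tool_pos: [0.5778, -0.213, 0.0271]
tcp_rot: [0.491, 0.871, 0.012, 0.011]
force: [-1.0, -0.7, 0.1]
grip_width: 0.599
pos [ 0.5778 -0.213   0.0271] yaw 2.114 tool-shift [ 0.0028 -0.0083 -0.0092] turn about tool z 0.004 t 9.6333 F [-1.  -0.7  0.1] g 0.5985977907366762 j6 -0.97
```

```bash
python3 -m handwheel '[0,0,-0.004,0, 0,0,-0.001,0, 0,0,0,0, 0,0,0,0, 0,0,0,0]' 0 45
python3 -m handwheel '[0,0,0,0, 0,0,-0.01,0]'
```

```text
time: 10.05
tool_pos: [0.5773, -0.2129, 0.0318]
tcp_rot: [0.491, 0.871, 0.012, 0.01]
force: [0.1, -0.9, -3.7]
grip_width: 0.326
time: 10.22
tool_pos: [0.5758, -0.2125, 0.0406]
tcp_rot: [0.491, 0.871, 0.012, 0.009]
force: [-0.3, 0.4, -3.3]
grip_width: 0.328
```

```bash
python3 -m handwheel '[0,0,-0.03,0, 0,0,-0.035,0, 0,0,-0.035,0, 0,0,-0.035,0, 0.03,0.013,-0.01,0, 0.03,0.013,0,0, 0.03,0.013,0,0, 0.03,0.013,0,0, 0.03,0.013,0,0, 0.03,0.013,0,0, 0.03,0.013,0,0, 0.03,0.013,0,0, 0.03,0.013,0,0, 0.03,0.013,0,0, 0.03,0.013,0,0, 0.03,0.013,0,0, 0.03,0.013,0,0, 0.03,0.013,0,0, 0.02,0.007,0,0, 0,0,0,0]'; python3 -c "
from h import *
to(*deck(0,.084),.15,deckfit()[2])"
```

```text
time: 11.88
tool_pos: [0.5, 0.2807, 0.2116]
tcp_rot: [0.494, 0.869, 0.015, 0.013]
force: [-0.2, -0.9, -2.8]
grip_width: 0.324
pos [0.5    0.2807 0.2116] yaw 2.109 tool-shift [0.0153 0.0102 0.0619] turn about tool z -1.137 t 11.8833 F [-0.2 -0.9 -2.8] g 0.32432274299155 j6 -0.06
```

```bash
python3 -m handwheel '[0.015,0.01,0,-0.12, 0,0,0,-0.12, 0,0,0,-0.12, 0,0,0,-0.12, 0,0,0,-0.12, 0,0,0,-0.12, 0,0,0,-0.12, 0,0,0,-0.12, 0,0,0,-0.12, 0,0,0.02,-0.05, 0,0,0.02,0, 0,0,0.02,0,0,0,0,0,0,0,0,0]'; python3 -c "
from h import *
to(*deck(0,.084),.08,deckfit()[2])"
```

```text
time: 13.05
tool_pos: [0.5011, 0.2965, 0.1578]
tcp_rot: [-0.074, 0.997, 0.005, 0.02]
force: [0.3, 0.3, -2.3]
grip_width: 0.331
pos [0.5011 0.2965 0.1578] yaw -2.994 tool-shift [0.0006 0.0025 0.0779] turn about tool z 0.044 t 13.05 F [ 0.3  0.3 -2.3] g 0.3309489697065851 j6 -1.21
```

```bash
python3 -m handwheel '[0,0.001,0.025,0.03, 0,0.001,0.025,0.01, 0,0,0.02,0, 0,0,0.004,0, 0,0,0.001,0]'; python3 -c "
from h import *
to(*deck(0,.084),.047,deckfit()[2])"
```

```text
time: 13.47
tool_pos: [0.5073, 0.3003, 0.0884]
tcp_rot: [-0.052, 0.998, 0.007, 0.023]
force: [-0.1, -0.3, -2.9]
grip_width: 0.327
pos [0.5073 0.3003 0.0884] yaw -3.037 tool-shift [ 0.0061 -0.0004  0.0411] turn about tool z 0.001 t 13.4667 F [-0.1 -0.3 -2.9] g 0.3271847398462299 j6 -1.17
```

```bash
python3 -m handwheel '[0.005,0,0.015,0, 0.002,0,0.015,0, 0.001,0,0.008,0, 0,0,0.001,0]'; python3 -c "
from h import *
to(*deck(0,.084),.047,deckfit()[2])"
```

```text
time: 13.8
tool_pos: [0.5044, 0.3016, 0.0547]
tcp_rot: [-0.052, 0.998, 0.008, 0.026]
force: [-1.5, -0.1, -4.0]
grip_width: 0.333
pos [0.5044 0.3016 0.0547] yaw -3.038 tool-shift [ 0.0018 -0.0016  0.0076] turn about tool z 0.000 t 13.8 F [-1.5 -0.1 -4. ] g 0.33308420587942633 j6 -1.16
```

```bash
python3 -m handwheel '[0.001,-0.001,0.008,0, 0,0,0.002,0, 0,0,0.001,0]'
python3 -m handwheel '[0,0,0.001,0, 0,0,0,0, 0,0,0,0]' 0.6
python3 -m handwheel '[0,0,-0.02,0, 0,0,-0.035,0, 0,0,-0.035,0, 0,0,-0.035,0,0,0,-0.035,0, 0,0,0,0]'
python3 -c "
from h import *
im=shot('scene','scene3'); shot('top','top3')
cv2.imwrite('pics/s3.png',cv2.resize(im[140:290,180:440],None,fx=3,fy=3))
to(.439,-.2075,.19,.75)"
```

```text
time: 14.05
tool_pos: [0.5058, 0.3015, 0.046]
tcp_rot: [-0.052, 0.998, 0.009, 0.028]
force: [0.0, 0.0, -3.5]
grip_width: 0.324
time: 14.3
tool_pos: [0.5072, 0.302, 0.0464]
tcp_rot: [-0.052, 0.998, 0.01, 0.029]
force: [-0.4, -0.0, -0.2]
grip_width: 0.517
time: 14.8
tool_pos: [0.4975, 0.2982, 0.2131]
tcp_rot: [-0.052, 0.998, 0.009, 0.028]
force: [1.8, 0.1, 0.6]
grip_width: 0.595
pos [0.4958 0.2972 0.2081] yaw -3.038 tool-shift [ 0.1096 -0.4962  0.0055] turn about tool z -0.646 t 14.9 F [ 0.1  0.7 -0.9] g 0.6021849849924793 j6 -1.17
```

View pics/s3.png

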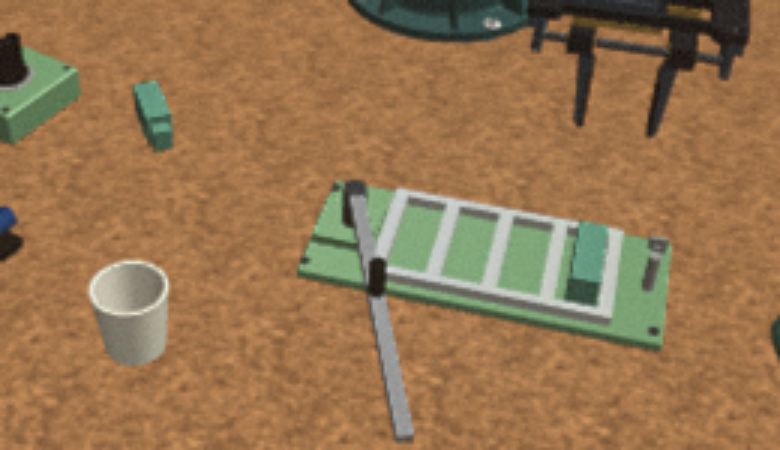

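The plain blank lies flat in lane 3 at crop (588,260). The keeper is open, and blank1 is unmoved at crop (153,115).

```bash
python3 -m handwheel '[0.008,-0.036,0,0, 0.008,-0.036,0,0, 0.008,-0.036,0,0, 0.008,-0.036,0,0, 0.008,-0.036,0,0, 0.008,-0.036,0,0, 0.008,-0.036,0,0, 0.008,-0.036,0,0, 0.008,-0.036,0,0, 0.008,-0.036,0,0, 0.008,-0.036,0,0, 0.008,-0.036,0,0, 0.008,-0.036,0,0, 0.004,-0.02,0,-0.1, 0,0,0,-0.12, 0,0,0,-0.12, 0,0,0,-0.12, 0,0,0,-0.12, 0,0,0,-0.06, 0,0,0,0]' 0.65
python3 -c "
from h import *
px=np.array([[75,352],[112,318],[195,408],[157,442]])/5+[350,195]-.4
P=np.array([ray('top0',u,v,.038)[:2] for u,v in px]);print(P.round(4).tolist(),np.arctan2(*(P[0]-P[3])[::-1]),np.arctan2(*(P[1]-P[2])[::-1]))
to(.439,-.2075,.12,.75)"
```

```text
time: 16.57
tool_pos: [0.4236, -0.2204, 0.1709]
tcp_rot: [-0.377, 0.926, 0.009, 0.015]
force: [0.1, -0.9, -0.4]
grip_width: 0.647
[[0.4497, -0.1814], [0.4683, -0.2033], [0.4165, -0.2477], [0.3981, -0.2252]] 0.7032960227382812 0.7077251098849465
pos [ 0.4236 -0.2204  0.1709] yaw -2.368 tool-shift [-0.0182 -0.0017  0.0516] turn about tool z 0.024 t 16.5667 F [ 0.1 -0.9 -0.4] g 0.6468770536304268 j6 -2.92
```

```bash
python3 -m handwheel '[-0.008,-0.001,0.02,0.05, -0.008,0,0.02,0.02, 0,0,0.02,0, 0,0,0,0,0,0,0,0]'
python3 -c "
from h import *
to(.437,-.211,.036,.705)"
```

```text
time: 16.98
tool_pos: [0.4361, -0.2073, 0.1062]
tcp_rot: [-0.338, 0.941, 0.011, 0.013]
force: [0.1, -0.5, 0.9]
grip_width: 0.651
pos [ 0.4361 -0.2073  0.1062] yaw -2.453 tool-shift [ 0.0039 -0.0043  0.0701] turn about tool z -0.016 t 16.9833 F [ 0.1 -0.5  0.9] g 0.650989430612941 j6 -2.81
```

```bash
python3 -m handwheel '[0.002,-0.002,0.025,0, 0.002,-0.002,0.025,0, 0,0,0.02,0, 0,0,0.006,0, 0,0,0.002,0]'; python3 -c "
from h import *
to(.437,-.211,.030,.705)"
```

```text
time: 17.4
tool_pos: [0.4387, -0.2122, 0.0293]
tcp_rot: [-0.335, 0.942, 0.01, 0.015]
force: [-1.0, -0.5, 1.4]
grip_width: 0.649
pos [ 0.4387 -0.2122  0.0293] yaw -2.458 tool-shift [ 0.0005  0.002  -0.0007] turn about tool z -0.021 t 17.4 F [-1.  -0.5  1.4] g 0.649098881546828 j6 -2.83
```

```bash
python3 -m handwheel '[0,0,-0.001,0, 0,0,0,0, 0,0,0,0, 0,0,0,0, 0,0,0,0, 0,0,0,0]' 0 45
python3 -m handwheel '[0,0,-0.02,0, 0,0,-0.035,0, 0,0,-0.035,0, 0,0,-0.035,0, 0,0,-0.03,0, 0,0,0,0]'; python3 -c "
from h import *
to(*deck(0,-.028),.2,deckfit()[2])"
```

```text
time: 17.9
tool_pos: [0.4406, -0.2135, 0.0352]
tcp_rot: [-0.335, 0.942, 0.008, 0.016]
force: [0.2, 0.3, -2.9]
grip_width: 0.325
time: 18.4
tool_pos: [0.4345, -0.2165, 0.1956]
tcp_rot: [-0.335, 0.942, 0.01, 0.014]
force: [1.5, -1.0, -1.1]
grip_width: 0.325
pos [ 0.4345 -0.2165  0.1956] yaw -2.459 tool-shift [-0.3177  0.2636  0.0087] turn about tool z 0.579 t 18.4 F [ 1.5 -1.  -1.1] g 0.32541096771956823 j6 -2.81
```

```bash
python3 -m handwheel '[-0.0265,0.022,0,0, -0.0265,0.022,0,0, -0.0265,0.022,0,0, -0.0265,0.022,0,0, -0.0265,0.022,0,0, -0.0265,0.022,0,0, -0.0265,0.022,0,0, -0.0265,0.022,0,0, -0.0265,0.022,0,0, -0.0265,0.022,0,0, -0.0265,0.022,0,0, 0,0,0,0.11, 0,0,0,0.11, 0,0,0,0.11, 0,0,0,0.11, 0,0,0,0.11, 0,0,0,0.02, 0,0,0,0]'; python3 -c "
from h import *
to(*deck(0,-.028),.1,deckfit()[2])"
```

```text
time: 19.9
tool_pos: [0.5046, 0.1737, 0.1977]
tcp_rot: [-0.042, 0.999, 0.012, 0.008]
force: [-0.4, 0.4, -3.0]
grip_width: 0.322
pos [0.5046 0.1737 0.1977] yaw -3.058 tool-shift [-0.0096  0.0117  0.0982] turn about tool z -0.020 t 19.9 F [-0.4  0.4 -3. ] g 0.32215867457403635 j6 -1.39
```

```bash
python3 -m handwheel '[-0.005,0.006,0.025,-0.02, -0.004,0.005,0.025,0, 0,0,0.025,0, 0,0,0.02,0, 0,0,0.005,0, 0,0,0.001,0]'; python3 -c "
from h import *
to(*deck(0,-.028),.047,deckfit()[2])"
```

```text
time: 20.4
tool_pos: [0.5139, 0.1882, 0.0918]
tcp_rot: [-0.056, 0.998, 0.011, 0.009]
force: [-0.1, -0.7, -2.0]
grip_width: 0.325
pos [0.5139 0.1882 0.0918] yaw -3.030 tool-shift [-0.     -0.0008  0.0448] turn about tool z 0.008 t 20.4 F [-0.1 -0.7 -2. ] g 0.32460517393653837 j6 -1.41
```

```bash
python3 -m handwheel '[0,0,0.015,0.008, 0,0,0.015,0, 0,0,0.008,0, 0,0,0.002,0]'; python3 -c "
from h import *
to(*deck(0,-.028),.047,deckfit()[2])"
```

```text
time: 20.73
tool_pos: [0.5159, 0.1894, 0.0532]
tcp_rot: [-0.053, 0.998, 0.012, 0.01]
force: [-0.7, -0.4, -3.1]
grip_width: 0.328
pos [0.5159 0.1894 0.0532] yaw -3.036 tool-shift [ 0.0013 -0.0009  0.0061] turn about tool z 0.002 t 20.7333 F [-0.7 -0.4 -3.1] g 0.32794159310478765 j6 -1.4
```

```bash
python3 -m handwheel '[0.001,-0.001,0.007,0, 0,0,0.002,0, 0,0,0.001,0]'
python3 -m handwheel '[0,0,0.001,0, 0,0,0,0, 0,0,0,0]' 0.6
python3 -m handwheel '[0,0,-0.02,0, 0,0,-0.035,0, 0,0,-0.035,0, 0,0,-0.035,0,0,0,-0.035,0, 0.0,0,0,0]'
python3 -c "
from h import *
im=shot('scene','scene4')
cv2.imwrite('pics/s4.png',cv2.resize(im[140:290,180:440],None,fx=3,fy=3))
to(.6674,.1395,.19,.46)"
```

```text
time: 20.98
tool_pos: [0.516, 0.1891, 0.0463]
tcp_rot: [-0.053, 0.998, 0.012, 0.01]
force: [-8.1, -4.2, 14.8]
grip_width: 0.323
time: 21.23
tool_pos: [0.5173, 0.1894, 0.0475]
tcp_rot: [-0.054, 0.998, 0.012, 0.012]
force: [-0.3, -0.2, -0.8]
grip_width: 0.514
time: 21.73
tool_pos: [0.5135, 0.1846, 0.2142]
tcp_rot: [-0.054, 0.998, 0.012, 0.011]
force: [1.1, 1.1, 1.3]
grip_width: 0.602
pos [0.5126 0.1844 0.2117] yaw -3.034 tool-shift [-0.1486 -0.0618  0.0234] turn about tool z -0.353 t 21.7833 F [-1.1  0.5  0.3] g 0.6013222429973383 j6 -1.4
```

View pics/s4.png

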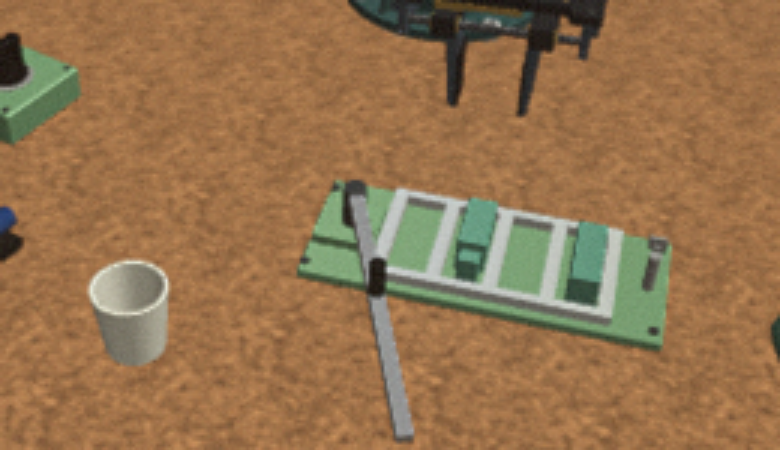

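Both blanks are flat in their lanes, at crop (476,240) and (588,260). The handle is at crop (376,277). I move over it and use the other half turn so the last joint stays well inside its range.

```bash
python3 -m handwheel '[-0.036,-0.014,0,0, -0.036,-0.014,0,0, -0.036,-0.014,0,0, -0.036,-0.014,0,0, 0,0,0,0.12, 0,0,0,0.12, 0,0,0,0.12, 0,0,0,0.12, 0,0,0,0.12, 0,0,0,0.12, 0,0,0,0.12, 0,0,0,0.12, 0,0,0,0.12, 0,0,0,0.12, 0,0,0,0.12, 0,0,0,0.12, 0,0,0,0.12, 0,0,0,0.12, 0,0,0,0.12, 0,0,0,0.12]' 0.5
python3 -m handwheel '[0,0,0,0.12, 0,0,0,0.12, 0,0,0,0.12, 0,0,0,0.12, 0,0,0,0.12, 0,0,0,0.12, 0,0,0,0.12, 0,0,0,0]'
python3 -c "
from h import *
p=ray('scene4',180+376.5/3,140+277/3,.087)
d=p[:2]-deck(0,-.15); print('handle',p,'r',np.hypot(*d),'dir',np.arctan2(d[1],d[0])); to(p[0],p[1],.09,np.arctan2(d[1],d[0]))"
```

```text
time: 23.45
tool_pos: [0.6619, 0.1393, 0.1886]
tcp_rot: [0.808, 0.589, 0.006, -0.009]
force: [0.4, -1.0, 0.3]
grip_width: 0.502
time: 24.12
tool_pos: [0.6582, 0.1385, 0.1774]
tcp_rot: [0.982, 0.188, -0.003, -0.011]
force: [0.2, 0.4, -0.0]
grip_width: 0.5
handle [0.66220401 0.13566886 0.087     ] r 0.1512592532088789 dir 0.4700659599468283
pos [0.6582 0.1385 0.1774] yaw 0.379 tool-shift [0.0029 0.0061 0.0873] turn about tool z -0.092 t 24.1167 F [ 0.2  0.4 -0. ] g 0.5004452061865102 j6 1.34
```

```bash
python3 -m handwheel '[0.003,0.006,0.02,-0.09, 0,0,0.025,0, 0,0,0.025,0, 0,0,0.012,0, 0,0,0.002,0]'
python3 -c "
from h import *
to(.6622,.1357,.088,.47)"
```

```text
time: 24.53
tool_pos: [0.6623, 0.1355, 0.0881]
tcp_rot: [0.97, 0.244, -0.003, -0.011]
force: [-1.1, -0.4, -0.6]
grip_width: 0.499
pos [0.6623 0.1355 0.0881] yaw 0.492 tool-shift [ 0.     -0.0003  0.0001] turn about tool z 0.022 t 24.5333 F [-1.1 -0.4 -0.6] g 0.4992130739862267 j6 1.22
```

```bash
python3 -m handwheel '[0,0,0,0, 0,0,0,0, 0,0,0,0, 0,0,0,0, 0,0,0,0]' 0 8
python3 -m handwheel '[-0.001,-0.018,0.001,-0.12, -0.001,-0.018,0.001,-0.12, -0.001,-0.018,0.001,-0.12, -0.001,-0.018,0.001,-0.12, -0.001,-0.018,0.001,-0.12]'; python3 -c "
from h import *
p=sense()['tool_pos']; d=np.array(p[:2])-deck(0,-.15); print('q',np.pi/2+deckfit()[2]-np.arctan2(d[1],d[0]),'r',np.hypot(*d)); to(*deck(0,0))"
```

```text
time: 24.95
tool_pos: [0.6631, 0.1356, 0.0902]
tcp_rot: [0.969, 0.246, -0.002, -0.011]
force: [-1.5, -1.4, -7.9]
grip_width: 0.174
time: 25.37
tool_pos: [0.6013, 0.1982, 0.0901]
tcp_rot: [0.849, 0.529, 0.004, -0.01]
force: [-0.5, -3.3, 0.3]
grip_width: 0.173
q 0.6176570012134517 r 0.15046215993567924
pos [0.6013 0.1982 0.0901] yaw 1.114 tool-shift [-0.0232 -0.0883  0.0007] t 25.3667 F [-0.5 -3.3  0.3] g 0.1726098445602182 j6 0.71
```

```bash
python3 -m handwheel '[-0.001,-0.018,0.001,-0.12, -0.001,-0.018,0.001,-0.12, -0.001,-0.018,0.001,-0.12, -0.001,-0.018,0.001,-0.12, -0.001,-0.016,0.001,-0.1, 0,-0.005,0,0, 0,-0.003,0,0]'; python3 -c "
from h import *
p=sense()['tool_pos']; d=np.array(p[:2])-deck(0,-.15); print('q',np.pi/2+deckfit()[2]-np.arctan2(d[1],d[0]),'r',np.hypot(*d)); to(*deck(0,0))"
```

```text
time: 25.95
tool_pos: [0.5092, 0.2155, 0.0922]
tcp_rot: [0.649, 0.761, 0.016, -0.003]
force: [17.6, -0.3, -12.4]
grip_width: 0.256
q -0.018302501285082373 r 0.14946766059514938
pos [0.5092 0.2155 0.0922] yaw 1.730 tool-shift [0.0004 0.0028 0.0001] t 25.95 F [ 17.6  -0.3 -12.4] g 0.25631546654844906 j6 0.16
```

```bash
python3 -m handwheel '[0,0.002,0,0, 0,0,0,0, 0,0,0,0, 0,0,0,0]' 0.5
python3 -m handwheel '[0,0,-0.02,0, 0,0,-0.035,0, 0,0,-0.035,0, 0,0,-0.035,0,0,0,0,0]'
python3 -c "
from h import *
im=shot('scene','scene5')
a=cv2.resize(im[170:270,270:420],None,fx=3,fy=3); b=cv2.resize(im[140:195,150:215],None,fx=5,fy=5)
c=np.zeros((300,450+325,3),np.uint8); c[:,:450]=a; c[:275,450:]=b; cv2.imwrite('pics/s5.png',c)
to(.463,-.384,.2)"
```

```text
time: 26.28
tool_pos: [0.5129, 0.2165, 0.0949]
tcp_rot: [0.649, 0.761, 0.018, -0.001]
force: [-0.0, 0.2, 0.3]
grip_width: 0.489
time: 26.7
tool_pos: [0.5088, 0.2121, 0.2231]
tcp_rot: [0.649, 0.76, 0.015, -0.003]
force: [1.4, 1.4, 0.7]
grip_width: 0.499
pos [0.5079 0.2117 0.2204] yaw 1.728 tool-shift [-0.5817 -0.1377  0.0043] t 26.75 F [-0.   0.3 -0.1] g 0.4975790161240193 j6 0.17
```

View pics/s5.png

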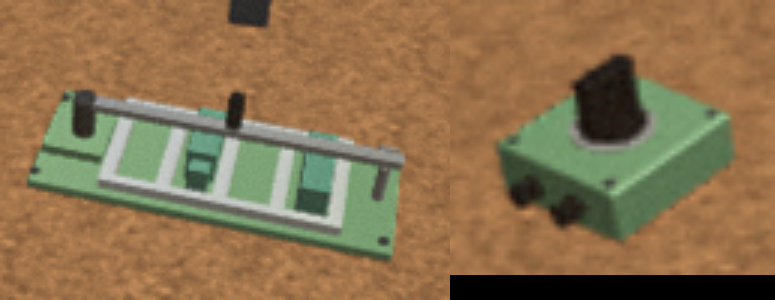

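The keeper lies shut on the pin over both blanks, with the handle at pane (236,110). The selector bar is at right pane (605,95), running lower-left to upper-right, which is close to the box's x axis. Since it can't start at 0, that reads as joint ≈ π. On to the selector.

```bash
python3 -m handwheel '[-0.036,-0.0085,0,0, -0.036,-0.0085,0,0, -0.036,-0.0085,0,0, -0.036,-0.0085,0,0, -0.036,-0.0085,0,0, -0.036,-0.0085,0,0, -0.036,-0.0085,0,0, -0.036,-0.0085,0,0, -0.036,-0.0085,0,0, -0.036,-0.0085,0,0, -0.036,-0.0085,0,0, -0.036,-0.0085,0,0, -0.036,-0.0085,0,0, -0.036,-0.0085,0,0, -0.03,-0.007,0,0, 0,0,0,0.12, 0,0,0,0.12, 0,0,0,0.12, 0,0,0,0.12, 0,0,0,0.12]' 0.5
python3 -m handwheel '[0,0,0,0.12, 0,0,0,0.12, 0,0,0,0.12, 0,0,0,0.12, 0,0,0,0.12, 0,0,0,0.12, 0,0,0,0.12, 0,0,0,0.12, 0,0,0,0.12, 0,0,0,0.12, 0,0,0,0.09, 0,0,0,0]'
python3 -c "
from h import *
to(.463,-.384,.15,-.2)"
```

```text
time: 28.42
tool_pos: [0.4548, -0.3599, 0.1846]
tcp_rot: [0.849, 0.528, 0.008, -0.017]
force: [-0.6, -0.3, -0.2]
grip_width: 0.504
time: 29.42
tool_pos: [0.4489, -0.3554, 0.1688]
tcp_rot: [0.992, -0.119, -0.013, -0.025]
force: [0.3, -0.1, 0.5]
grip_width: 0.502
pos [ 0.4489 -0.3554  0.1688] yaw -0.238 tool-shift [0.0211 0.0253 0.017 ] turn about tool z -0.038 t 29.4167 F [ 0.3 -0.1  0.5] g 0.5020738052900547 j6 1.07
```

```bash
python3 -m handwheel '[0.011,0.0125,0,-0.02, 0.011,0.0125,0,-0.018, 0,0,0.01,0, 0,0,0,0]'
python3 -c "
from h import *
print(ray('scene0',150+293/9,145+185/9,.05))
to(.465,-.384,.075,-.2); im=shot('scene','scene6'); cv2.imwrite('pics/s6.png',cv2.resize(im[125:195,145:225],None,fx=7,fy=7,interpolation=cv2.INTER_CUBIC))"
```

```text
time: 29.75
tool_pos: [0.4633, -0.3834, 0.1526]
tcp_rot: [0.995, -0.094, -0.015, -0.027]
force: [-1.6, 0.9, -0.1]
grip_width: 0.501
[ 0.47552013 -0.37842663  0.05      ]
pos [ 0.4633 -0.3834  0.1526] yaw -0.188 tool-shift [0.0045 0.0042 0.0774] turn about tool z 0.012 t 29.75 F [-1.6  0.9 -0.1] g 0.5007063750812812 j6 1.0
```

View pics/s6.png

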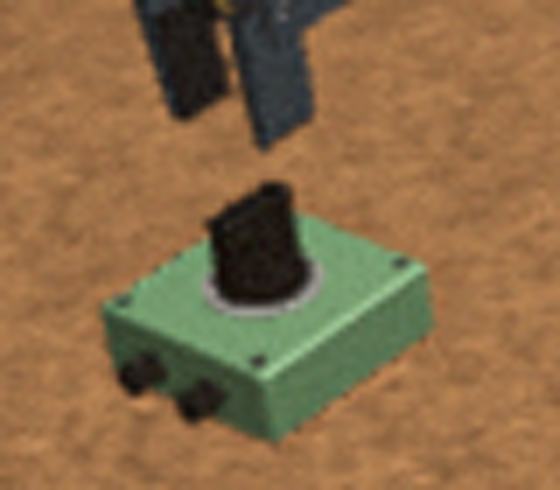

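The fingertip edges at crop (180–312, 90–150) run parallel to the bar's top edge, (212,222)–(270,185), and straddle it. Descending.

```bash
python3 -m handwheel '[0.002,0.001,0.025,0, 0.002,0.002,0.025,0, 0,0.001,0.02,0, 0,0,0.004,0, 0,0,0,0]'
python3 -c "
from h import *
to(.465,-.384,.075,-.2)"
```

```text
time: 30.22
tool_pos: [0.464, -0.3819, 0.077]
tcp_rot: [0.995, -0.092, -0.014, -0.027]
force: [-0.1, -0.5, -0.2]
grip_width: 0.499
pos [ 0.464  -0.3819  0.077 ] yaw -0.183 tool-shift [0.0015 0.002  0.0018] turn about tool z 0.017 t 30.2167 F [-0.1 -0.5 -0.2] g 0.4986885994224199 j6 0.99
```

```bash
python3 -m handwheel '[0.001,0.002,0.001,0, 0,0,0,0, 0,0,0,0, 0,0,0,0, 0,0,0,0]' 0 20
python3 -m handwheel '[0,0,0.001,-0.12, 0,0,0.001,-0.12, 0,0,0.001,-0.12, 0,0,0.001,-0.12]'
python3 -c "
from h import *
to(.465,-.384,.075,-.2);print(sense()['ft_torque'])"
```

```text
time: 30.63
tool_pos: [0.465, -0.3868, 0.0793]
tcp_rot: [0.996, -0.09, -0.013, -0.023]
force: [-11.9, -37.1, -28.7]
grip_width: 0.173
time: 30.97
tool_pos: [0.4655, -0.3886, 0.079]
tcp_rot: [0.988, 0.155, -0.006, -0.024]
force: [-6.1, 5.1, 7.9]
grip_width: 0.158
pos [ 0.4655 -0.3886  0.079 ] yaw 0.311 tool-shift [ 0.001  -0.0043  0.0042] turn about tool z 0.511 t 30.9667 F [-6.1  5.1  7.9] g 0.15818399028889546 j6 0.49
[ 0.29018172  1.26138711 -0.08197753]
```

```bash
python3 -m handwheel '[0,0,0.001,-0.12, 0,0,0.001,-0.12, 0,0,0.001,-0.12, 0,0,0.001,-0.12,0,0,0.001,-0.12,0,0,0.001,-0.12]'
python3 -c "
from h import *
to(.4655,-.3886,.077,-.2);print(sense()['ft_torque'])"
```

```text
time: 31.47
tool_pos: [0.466, -0.3873, 0.0788]
tcp_rot: [0.863, 0.505, 0.005, -0.025]
force: [-2.1, 5.7, 7.1]
grip_width: 0.187
pos [ 0.466  -0.3873  0.0788] yaw 1.059 tool-shift [-0.0015  0.0003  0.0018] turn about tool z 1.259 t 31.4667 F [-2.1  5.7  7.1] g 0.18724979985749954 j6 -0.26
[ 0.56737973  0.21958832 -0.89860932]
```

```bash
python3 -m handwheel '[0,0,0,0, 0,0,0,0]'
python3 -c "
from h import *
to(.4655,-.3886,.077,-.2);print(sense()['ft_torque']); im=shot('scene','scene7'); cv2.imwrite('pics/s7.png',cv2.resize(im[105:195,135:235],None,fx=6,fy=6,interpolation=cv2.INTER_CUBIC))"
```

```text
time: 31.63
tool_pos: [0.4659, -0.3869, 0.0791]
tcp_rot: [0.862, 0.507, 0.005, -0.024]
force: [2.4, -1.9, -15.4]
grip_width: 0.185
pos [ 0.4659 -0.3869  0.0791] yaw 1.063 tool-shift [-0.0018  0.0006  0.002 ] turn about tool z 1.263 t 31.6333 F [  2.4  -1.9 -15.4] g 0.18508856610204574 j6 -0.26
[-1.04734341 -0.6617611  -0.70402485]
```

View pics/s7.png

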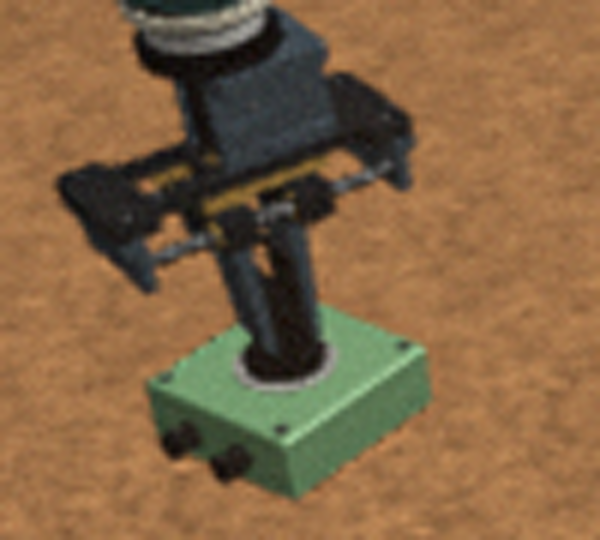

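```bash
python3 -m handwheel '[0,-0.001,0.001,0, 0,0,0,0]' - 45
python3 -c "
from h import *
to(.4655,-.3886,.077,-.2);print(np.round(sense()['ft_torque'],2))"
python3 -m handwheel '[0,0,0.001,-0.12, 0,0,0.001,-0.12]'
python3 -c "
from h import *
to(.4655,-.3886,.077,-.2);print(np.round(sense()['ft_torque'],2))"
```

```text
time: 31.85
tool_pos: [0.4661, -0.3871, 0.0789]
tcp_rot: [0.863, 0.505, 0.006, -0.023]
force: [1.4, -0.4, -13.2]
grip_width: 0.152
pos [ 0.4661 -0.3871  0.0789] yaw 1.059 tool-shift [-0.0017  0.0003  0.0019] turn about tool z 1.259 t 31.85 F [  1.4  -0.4 -13.2] g 0.15205342145263726 j6 -0.26
[-0.67 -0.96 -0.08]
time: 32.02
tool_pos: [0.466, -0.3871, 0.0787]
tcp_rot: [0.796, 0.605, 0.008, -0.023]
force: [-10.5, 5.6, 21.0]
grip_width: 0.148
pos [ 0.466  -0.3871  0.0787] yaw 1.300 tool-shift [-0.0016  0.      0.0016] turn about tool z 1.500 t 32.0167 F [-10.5   5.6  21. ] g 0.14830205275672442 j6 -0.5
[0.91 1.47 0.12]
```

```bash
python3 -m handwheel '[0,0,0.0005,-0.12, 0,0,0.0005,-0.12, 0,0,0.0005,-0.12, 0,0,0.0005,-0.12, 0,0,0.0005,-0.12, 0,0,0.0005,-0.12]'
python3 -c "
from h import *
to(.4655,-.3886,.077,-.2);print(np.round(sense()['ft_torque'],2))"
```

```text
time: 32.52
tool_pos: [0.4643, -0.3872, 0.0788]
tcp_rot: [0.519, 0.855, 0.015, -0.02]
force: [-2.9, -0.8, 0.3]
grip_width: 0.148
pos [ 0.4643 -0.3872  0.0788] yaw 2.051 tool-shift [-0.0019  0.0004  0.0017] turn about tool z -0.891 t 32.5167 F [-2.9 -0.8  0.3] g 0.14750641150397528 j6 -1.25
[-0.52  0.54 -0.15]
```

```bash
python3 -m handwheel '[0,0,0.0005,-0.12, 0,0,0.0005,-0.12, 0,0,0.0005,-0.12, 0,0,0.0005,-0.12, 0,0,0.0005,-0.12, 0,0,0.0005,-0.12]'
python3 -c "
from h import *
to(.4655,-.3886,.077,-.2);print(np.round(sense()['ft_torque'],2))"
python3 -m handwheel '[0,0,0.0005,-0.08, 0,0,0.0005,-0.08]'
python3 -c "
from h import *
to(.4655,-.3886,.077,-.2);print(np.round(sense()['ft_torque'],2))"
```

```text
time: 33.02
tool_pos: [0.4632, -0.3884, 0.0788]
tcp_rot: [0.169, 0.985, 0.02, -0.015]
force: [-0.1, 0.1, 0.3]
grip_width: 0.151
pos [ 0.4632 -0.3884  0.0788] yaw 2.802 tool-shift [-0.0023  0.0005  0.0017] turn about tool z -0.139 t 33.0167 F [-0.1  0.1  0.3] g 0.15108755187765863 j6 -1.99
[-0.76  0.49 -0.03]
time: 33.18
tool_pos: [0.4632, -0.3886, 0.0788]
tcp_rot: [0.085, 0.996, 0.02, -0.014]
force: [3.2, 7.1, 3.7]
grip_width: 0.151
pos [ 0.4632 -0.3886  0.0788] yaw 2.973 tool-shift [-0.0023  0.0004  0.0017] turn about tool z 0.031 t 33.1833 F [3.2 7.1 3.7] g 0.151304761575122 j6 -2.16
[ 0.55 -0.4  -1.19]
```

```bash
python3 -m handwheel '[0,0,0,-0.06, 0,0,0,0, 0,0,0,0, 0,0,0,0]'
python3 -c "
from h import *
to(.4655,-.3886,.077,-.2);print(np.round(sense()['ft_torque'],2))"
```

```text
time: 33.52
tool_pos: [0.4631, -0.3883, 0.0789]
tcp_rot: [0.057, 0.998, 0.021, -0.013]
force: [2.2, 0.4, -7.2]
grip_width: 0.171
pos [ 0.4631 -0.3883  0.0789] yaw 3.028 tool-shift [-0.0025 -0.0001  0.0018] turn about tool z 0.086 t 33.5167 F [ 2.2  0.4 -7.2] g 0.1713750481592348 j6 -2.22
[-0.52 -0.26 -1.65]
```

The end stop is confirmed: the bar stalled at yaw ≈2.95 and the moment rose to 1.65 N m. Next I turn forward 2.618, to yaw ≈0.33.

```bash
python3 -m handwheel '[0,0,0,0.12, 0,0,0,0.12, 0,0,0,0.12, 0,0,0,0.12, 0,0,0,0.12, 0,0,0,0.12, 0,0,0,0.12, 0,0,0,0.12, 0,0,0,0.12, 0,0,0,0.12, 0,0,0,0.12, 0,0,0,0.12, 0,0,0,0.12, 0,0,0,0.12, 0,0,0,0.12, 0,0,0,0.12, 0,0,0,0.12]'
python3 -c "
from h import *
to(.4655,-.3886,.077,.33);print(np.round(sense()['ft_torque'],2))"
```

```text
time: 34.93
tool_pos: [0.467, -0.3869, 0.0789]
tcp_rot: [0.899, 0.438, -0.001, -0.022]
force: [1.0, -0.5, -8.9]
grip_width: 0.148
pos [ 0.467  -0.3869  0.0789] yaw 0.906 tool-shift [-0.0023 -0.      0.0019] turn about tool z 0.576 t 34.9333 F [ 1.  -0.5 -8.9] g 0.1484073115429754 j6 -0.09
[-0.44 -1.62 -0.04]
```

```bash
python3 -m handwheel '[0,0,0,0.12, 0,0,0,0.12, 0,0,0,0.12, 0,0,0,0.12, 0,0,0,0.08,0,0,0,0]'
python3 -c "
from h import *
to(.4655,-.3886,.077,.33);print(np.round(sense()['ft_torque'],2))"
```

```text
time: 35.43
tool_pos: [0.4675, -0.3881, 0.079]
tcp_rot: [0.987, 0.157, -0.008, -0.018]
force: [0.8, 2.0, -5.7]
grip_width: 0.154
pos [ 0.4675 -0.3881  0.079 ] yaw 0.315 tool-shift [-0.002  -0.0001  0.002 ] turn about tool z -0.015 t 35.4333 F [ 0.8  2.  -5.7] g 0.15371743866206983 j6 0.51
[-0.28 -1.01 -0.12]
```

Yaw is 0.315, about 2.63 from the stop. Next I release, hold so the selector settles, lift clear and look.

```bash
python3 -m handwheel '[0,0,0,0, 0,0,0,0, 0,0,0,0, 0,0,0,0]' 0.5
python3 -m handwheel '[0,0,-0.015,0, 0,0,-0.03,0, 0,0,-0.035,0, 0,0,-0.035,0, 0,0,-0.035,0, 0,-0.03,-0.02,0, 0,-0.035,0,0, 0,-0.035,0,0, 0,-0.035,0,0, 0,0,0,0, 0,0,0,0]'
python3 -c "
from h import *
im=shot('scene','scene8')
a=cv2.resize(im[170:270,270:420],None,fx=3,fy=3); b=cv2.resize(im[140:195,150:215],None,fx=5,fy=5,interpolation=cv2.INTER_CUBIC)
c=np.zeros((560,775,3),np.uint8); c[:300,:450]=a; c[:275,450:]=b
t=shot('top','top8'); c[300:,:775]=cv2.resize(t[130:290,150:470],(775,388))[:260] if 0 else cv2.resize(t[130:290,60:470],(775,260)); cv2.imwrite('pics/s8.png',c)"
```

```text
time: 35.77
tool_pos: [0.4675, -0.3884, 0.08]
tcp_rot: [0.987, 0.161, -0.008, -0.018]
force: [0.8, -0.2, -0.2]
grip_width: 0.417
time: 36.68
tool_pos: [0.4262, -0.2636, 0.2667]
tcp_rot: [0.986, 0.167, -0.007, -0.016]
force: [0.5, -0.3, 0.4]
grip_width: 0.499
```

View pics/s8.png

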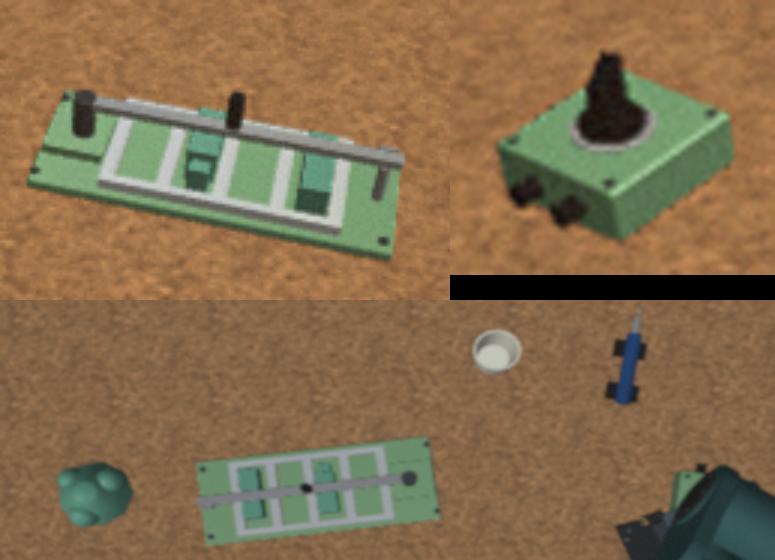

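The last picture shows the keeper shut over both blanks in their lanes, in the scene panel and at (305,490) in the top panel. The cup (497,350), handpiece (625,365) and rough stone (95,492) are where they were. The selector bar at (607,95) is seen nearly end-on, which fits yaw ≈0.33.

```bash
python3 -c "
from h import *
print(sense()['time'],sense()['force']); print(job_done())"
```

```text
36.7833 [-0.13568693  0.0367024  -0.19860895]
the job is handed in; nothing more can be done
None
```

I ran the whole sequence and handed the job in at 36.8 s on the robot clock; no verdict was reported.

**What I did**
- **Keeper and blanks:** I swung the keeper open to about 1.2 rad. Only two blanks were present: the plain one went into lane 3 and blank1 into lane 1. I then swung the keeper shut against its stop, where the force rose to about 18 N.
- **Selector:** I turned it back about π to its end stop, where it stalled with the moment rising to about 1.6 N m. I then turned it forward five clicks and let go.

**Last checks**
- **Pictures:** The last ones show both blanks flat in their lanes under the shut keeper. The cup, handpiece and rough stone look unmoved, and the robot is clear of everything.
- **Selector angle:** The gripper yaw was 0.315 before release, about 2.63 rad from the stop against the 2.618 wanted. I didn't measure the bar again from a picture after release; it only looked consistent, seen nearly end-on.

**What went wrong on the way**
- **First grasp:** The first grip on the plain blank was too shallow because the arm drifted up, so I regripped it lower.
- **Selector grip:** The grip slackened during the backward turn. I tightened it and carried on.
- **Selector position:** My estimate was 2 to 4 mm off, so closing on the bar briefly gave a sideways force of about 39 N on the wrist.
- **Tool tilt:** The tool slowly tilted to about 0.06 rad at most; the rows can't correct this.

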